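Hang the rinse pail on the drying stand by its bail

ROBOT

A 6-joint arm with a two-finger parallel gripper is mounted at the origin on the work surface. World frame = base frame: x ahead of the robot, y to its left, z up, the work surface at z = 0. Lengths are in m, angles in degrees, forces in N, time in s.
With the tool pointing down it reaches from about 0.35 to 0.875 m from the base axis. Payload 4.2 kg.
Tool frame: the origin (TCP) lies midway between the tips of the shut fingers; the grasp point (between the pads) lies 19 mm behind it (r.pinch_z is the distance from the TCP to the grasp point, in m); z points along the fingers, y is the line along which they close (so a half turn about z gives the same grasp; the last joint's range is limited). The gripper opens to 87 mm and grips with 3 to 60 N. Pads are 19 mm wide; open, the fingers measure 117 mm over their backs; the gripper's body (75 mm by 190 mm) begins 51 mm behind the grasp point.
Start: joints at [84.603, 22.042, 0.453, 0, -68.411, -14.817], TCP at [0.216, 0.586, 0.223] pointing down, gripper open.
Joint ranges: [-179.83, 179.83], [-69.29, 118.12], [-61.27, 80.66], [-181.25, 117.63], [-171.15, -9.14], [-177.46, 177.46]. Speed limits (degrees/s): [159.86, 159.86, 180, 180, 180, 180].

INTERFACE

Orientations are given as a 3x3 rotation matrix whose columns are the frame's x, y, z axes.
In Python, from station import r, imaging, models gives the robot as it stands. The module is installed in compiled form; this text tells all that it offers.
- The arm moves only by the tool apply_moves, never from a script. Its argument "moves" is a list of rows, each a list of 2 entries, a list of its own where there are three numbers: the shift along the tool's x, y, z in m, then the turn about the tool's z in degrees. A call has 1 to 5 rows; each row shifts and turns the commanded pose from where the row before left it, along the tool's axes as they then stand; what a row does not reach is not made up. A row lasts 1/12 s, in which the tool goes at most 41.7 mm and 7.16 degrees, less where a joint would pass 70% of its speed; a pose out of reach is approached as far as the arm can. A call is refused whole if a number of a shift passes 0.0417 or a number of a turn 7.16, either way. A call with a gripper value outside its range is refused whole. "hand" is the finger opening in m, from 0 to 0.087, set as the call begins (left out, the last holds). The fingers move at their own pace and stop on an object; the grip force is fixed at half the most. Time passes only in rows, so rows that do not move let the fingers close. It gives the time, the measured TCP pose, the force, the opening and the grip force at its end, in the units of the state.
- r.sense(): the state, without advancing time (a new reading comes with each control period).
- imaging.capture(name): name is "scene" or "side" or "wrist"; returns a dict with "frame" (400x640x3 uint8, blue, green, red), "intrinsics" (3x3 intrinsics, pixels), "eye" and "orientation" of the camera in the world. Camera axes: x right, y down, z forward; pixel columns grow to the right and rows downward; lengths in m; the calibration is good to about 2 mm. The wrist camera is an equidistant fisheye: a pixel r from the principal point sees the ray r / f radians off the axis. A picture is of the moment at which its call begins. There is no depth.
- r.finish_job(): hands the job in; it is judged then, once.
Trained networks look in a picture, given as the dict that the camera call returned (one of the last four; its "shot" number tells which), for a name from the list of things; names that differ only in an ending like _2 or _b are one class to them, and where a whole thing is asked for, a point or a joint stands for the part that bears it (a point fixed in the world has none). Each returns a list of dicts, best first, with "confidence" (0 to 1); they miss things now and then, are a little off and sometimes report something else, mostly with a low value. They report only what shows in the picture. A call takes as long as a camera call.
- models.cut_out(picture, target): "region" (400x640 bool, what is visible of it) and "extent" ([left, top, width, height] as shares, 0 to 1, of the picture: columns of its width, rows of its height, round what is visible of it).
- models.place_of(picture, target): "at" ([column, row] as shares, 0 to 1, of the picture: columns of its width, rows of its height: a listed point, or the origin of a listed thing).
The state is a dict: "time_s": time; "joints": joint angles; "joint_velocities": joint speeds; "effort": joint torques, N m; "tcp_pos": TCP position; "ee_rot": TCP orientation; "wrist_force": force on the tool from outside, world axes, zero at the start; "moment": the same for the moment, N m; "gripper_width": opening from 0.0 (shut) to 1.0 (fully open); "gripper_force": force on a finger pad.
Only numpy, scipy, OpenCV 4.12 (cv2) and the standard library are available. Lean on these libraries where they do the work, as an engineer would, in place of code of your own. Each camera call takes 0.05 s, during which the arm holds its last target. There are 200 camera calls.

TASK

Lift the rinse pail's folded bail upright without tipping the pail or pushing it about, then take the pail by the loop of its bail and hang it in the dip of the drying stand's hook. Nobody measured how high the hook is clamped, so let the pail down gently until you feel the hook taking its weight while you still have hold of it, never leaning on the hook, and only then let go and leave the pail hanging still and level. Leave the other things on the bench alone.

Things in the scene. Friction and masses are not known exactly. Their poses are not given: they have to be found in the camera images.
- pail: Stainless steel brush-rinse pail, open-topped, 88 mm tall, 91 mm across the rim, 74 mm across the foot, 0.34 to 0.63 kg. Origin: centre of its underside; z up. Riveted ears stand out to y = +-58 mm. It starts standing on the bench; its -x side, where the folded bail lies, faces the robot within about 30 degrees.
- pail_hinge (a point): Midpoint of the line on which the bail swings, fixed to the pail, 78 mm above its underside, axes as the pail's. The bail swings about the y axis here.
- bail (a joint): Angle of the bail, rad: 0 = straight up from the pail, positive = swung down to the pail's -x side (1.57 = level, 1.9 = 19 degrees below level), negative = beyond upright; limits +-2.1. Stiff ears hold it wherever it is left; about 0.5 N at the loop moves it. Starts between 1.45 and 1.9.
- bail_loop (a point): Middle of the crossbar that tops the bail's hanging loop, 94 mm from the swing line; axes turn with the bail and equal the pail's when it is upright. Bail: 5 mm steel wire, flat in its y-z plane: arms at y = +-53 mm, shoulders sloping in to 66 mm up, then the loop, 34 mm wide outside, 24 mm inside, open below: straight legs 66 to 89 mm up, crossbar at 94 mm.
- stand: Drying stand, does not move: plate 200 x 140 x 8 mm (x -65 to +135 mm), round post 12 mm thick, 260 mm tall at x = +85 mm, and a hook clamped to it. Origin: on the bench straight below the middle of the hook's dip; the hook runs from the post along -x, roughly towards the robot, at y = 0.
- stand_post (a point): Top centre of the post. The hook is rigid 8 mm round rod on a 24 mm collar: level from the post, then 6 mm down into a dip, flat over 15 mm and 85 mm from the post, then a tip upturned to 16 mm above the dip, 28 mm in front of its middle. The top of the rod in the dip is 190 to 225 mm above the bench, clamped by hand, height not reported.
- dropper_bottle: Bystander: dropper bottle of paint, 27 mm across, 78 mm tall, origin at the centre of its underside.
- paint_jar: Bystander: glass paint jar, 44 mm across, 48 mm tall, origin at the centre of its underside.
- mixing_tub: Bystander: empty white mixing tub, 72 mm across the rim, 55 mm tall, origin at the centre of its underside.

How it is judged:
By the outcome, as a careful person would: the job done as asked, in the order asked, and still so for the second after the job is handed in, with the robot touching nothing.
It also fails if it takes over 72 s, if anything falls off the work surface, if the arm or the gripper's body presses on something with over 40 N, if the wrist force passes 120 N, or if a joint passes its speed limit or range.

## Working session

There is one attempt and no reset: what is moved stays moved. The work goes in short steps, Python scripts to look and compute and a tool call to move; the robot and the scene stay as the last step left them, time stands still between calls to the robot, and variables do not carry over. Pictures are saved under pics/ and viewed, at most 10 in all, crops included, and the job is handed in when it is done.

Besides the shell and the picture viewer there is one more tool, called after "Request:" as a command line: name --argument value ..., lists and objects as JSON in quotes. apply_moves: Moves the arm, as the interface text tells. Its arguments: {"type":"object","properties":{"moves":{"type":"array"},"hand":{"type":"number"}},"required":["moves"]}

```bash
mkdir -p pics; cat > h.py <<'E'
import numpy as np, cv2
from station import r, imaging, models
def ray(c,uv,fish=False):
    K=np.array(c["intrinsics"]);x=(uv[0]-K[0,2])/K[0,0];y=(uv[1]-K[1,2])/K[1,1]
    if fish:
        t=np.hypot(x,y);s=np.sin(t)/t if t>1e-9 else 1;d=np.array([x*s,y*s,np.cos(t)])
    else: d=np.array([x,y,1.]);d/=np.linalg.norm(d)
    return np.array(c["eye"]),np.array(c["orientation"])@d
def tri(rays):
    A=np.zeros((3,3));b=np.zeros(3)
    for o,d in rays:
        P=np.eye(3)-np.outer(d,d);A+=P;b+=P@o
    p=np.linalg.solve(A,b);return p,[round(float(np.linalg.norm(np.cross(p-o,d)))*1000,1) for o,d in rays]
def onz(o,d,z): return o+d*(z-o[2])/d[2]
E
python3 - <<'E'
from h import *
s=r.sense();print(s["tcp_pos"],np.round(s["ee_rot"],3).tolist(),s["wrist_force"],s["gripper_width"])
for n in ["scene","side","wrist"]:
    c=imaging.capture(n);cv2.imwrite(f"pics/{n}0.png",c["frame"])
    print(n,np.round(c["eye"],3),np.round(c["orientation"],3).tolist(),np.round(c["intrinsics"],1).tolist())
    for t in ["pail","pail_hinge","bail_loop","stand","stand_post","dropper_bottle","paint_jar","mixing_tub"]:
        for q in models.place_of(c,t)[:2]:
            uv=np.array(q["at"])*[640,400];o,d=ray(c,uv,n=="wrist")
            print(t,uv.round(1),round(q["confidence"],2),onz(o,d,{"pail_hinge":.078,"stand_post":.26,"bail_loop":.078}.get(t,0)).round(3))
E
```

```text
[0.21573103 0.58595273 0.22146504] [[0.938, -0.346, -0.001], [-0.346, -0.938, -0.002], [0.0, 0.002, -1.0]] [ 0.25335333 -0.01388797  0.74477266] 0.9999373536597653
scene [1.213 0.525 1.031] [[-0.663, 0.545, -0.513], [0.748, 0.486, -0.451], [0.004, -0.683, -0.73]] [[472.7, 0.0, 320.5], [0.0, 472.7, 200.7], [0.0, 0.0, 1.0]]
pail [273.9 206.7] 0.69 [ 0.599 -0.199  0.   ]
pail_hinge [271.3 191.1] 0.75 [ 0.608 -0.192  0.078]
pail_hinge [362.4 252.4] 0.31 [0.607 0.132 0.078]
bail_loop [284.4 171. ] 0.52 [ 0.525 -0.222  0.078]
bail_loop [371.1 294.6] 0.33 [0.69  0.223 0.078]
stand [368.8 293.7] 0.62 [0.648 0.192 0.   ]
dropper_bottle [454.3 328.1] 0.71 [0.588 0.402 0.   ]
paint_jar [235.5 185. ] 0.72 [ 0.614 -0.351  0.   ]
paint_jar [300.3 282. ] 0.33 [0.738 0.039 0.   ]
mixing_tub [299.1 278.3] 0.94 [0.732 0.029 0.   ]
side [ 0.051 -0.749  0.928] [[0.774, -0.407, 0.485], [-0.633, -0.49, 0.599], [-0.006, -0.771, -0.637]] [[449.3, 0.0, 319.4], [0.0, 449.3, 204.3], [0.0, 0.0, 1.0]]
pail [351.8 283.1] 0.56 [ 0.615 -0.187  0.   ]
pail_hinge [352.5 263.8] 0.85 [ 0.612 -0.188  0.078]
bail_loop [332.2 284.4] 0.6 [ 0.528 -0.207  0.078]
stand [279.  206.4] 0.84 [0.651 0.2   0.   ]
stand_post [296.4 124. ] 0.89 [0.745 0.215 0.26 ]
dropper_bottle [294.9 122.7] 0.64 [1.017 0.602 0.   ]
dropper_bottle [232.4 184.9] 0.44 [ 0.594  0.396 -0.   ]
paint_jar [402.  326.9] 0.55 [ 0.616 -0.367  0.   ]
mixing_tub [327.7 225.3] 0.77 [0.713 0.03  0.   ]
wrist [0.278 0.564 0.384] [[-0.346, -0.91, -0.228], [-0.938, 0.335, 0.085], [-0.001, 0.243, -0.97]] [[309.7, 0.0, 319.0], [0.0, 309.7, 194.0], [0.0, 0.0, 1.0]]
```

View pics/scene0.png

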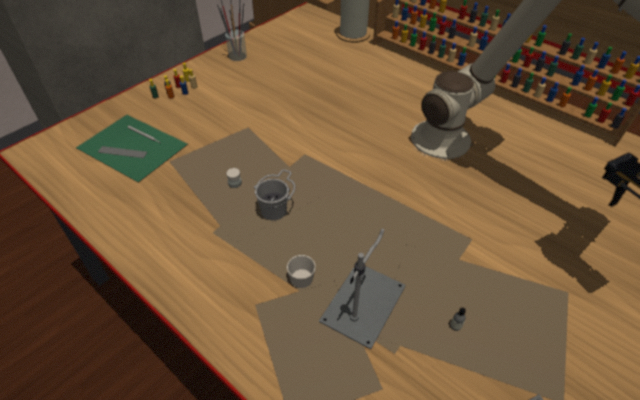

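View pics/side0.png

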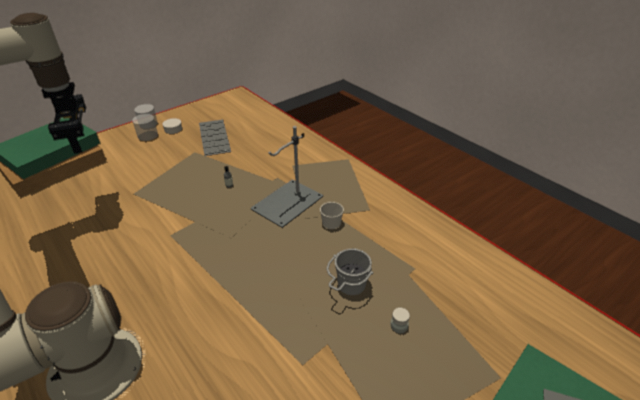

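The scene view puts the pail near (273,200), with the bail loop at (284,172) towards the robot, and the stand's post near (357,290). In the side view the pail is at (352,265), the loop at (332,284) and the hook at (285,150). The jar, tub and bottle are all clear of the path. I'll move over the loop for a closer look.

Request:
apply_moves --moves '[[[0.0228,0.0255,0],0],[[0.0228,0.0255,0],0],[[0.0228,0.0255,0],0],[[0.0228,0.0255,0],0],[[0.0228,0.0255,0],0]]'

```text
time_s: 1.77
tcp_pos: [0.2792, 0.4259, 0.2226]
ee_rot: [[0.939, -0.345, 0.0], [-0.345, -0.939, 0.0], [0.0, -0.0, -1.0]]
wrist_force: [0.9, 0.0, 0.1]
gripper_width: 1.0
gripper_force: 0.0
```

Request:
apply_moves --moves '[[[0.0228,0.0255,0],0],[[0.0228,0.0255,0],0],[[0.0228,0.0255,0],0],[[0.0228,0.0255,0],0],[[0.0228,0.0255,0],0]]'

```text
time_s: 2.18
tcp_pos: [0.342, 0.2668, 0.2229]
ee_rot: [[0.939, -0.345, 0.001], [-0.345, -0.939, 0.001], [0.0, -0.001, -1.0]]
wrist_force: [0.9, -0.4, 0.0]
gripper_width: 1.0
gripper_force: 0.0
```

Request:
apply_moves --moves '[[[0.0228,0.0255,0],0],[[0.0228,0.0255,0],0],[[0.0228,0.0255,0],0],[[0.0228,0.0255,0],0],[[0.0228,0.0255,0],0]]'

```text
time_s: 2.6
tcp_pos: [0.405, 0.1078, 0.223]
ee_rot: [[0.939, -0.345, 0.001], [-0.345, -0.939, 0.001], [0.001, -0.001, -1.0]]
wrist_force: [-0.1, -0.1, -0.3]
gripper_width: 1.003
gripper_force: 0.0
```

Request:
apply_moves --moves '[[[0.0228,0.0255,0],0],[[0.0228,0.0255,0],0],[[0.0228,0.0255,0],0],[[0.0228,0.0255,0],0],[[0.0228,0.0255,0],0]]'

```text
time_s: 3.02
tcp_pos: [0.468, -0.0514, 0.2229]
ee_rot: [[0.938, -0.345, 0.001], [-0.345, -0.938, 0.0], [0.001, -0.0, -1.0]]
wrist_force: [0.9, -0.3, 0.3]
gripper_width: 0.999
gripper_force: 0.0
```

Request:
apply_moves --moves '[[[0.0228,0.0255,0],0],[[0.0228,0.0255,0],0],[[0.0228,0.0255,0],0],[[0.0228,0.0255,0],0],[[0.0228,0.0255,0],0]]'

```text
time_s: 3.43
tcp_pos: [0.5309, -0.2105, 0.2226]
ee_rot: [[0.938, -0.346, 0.0], [-0.346, -0.938, -0.0], [0.0, -0.0, -1.0]]
wrist_force: [0.4, 0.9, -0.3]
gripper_width: 0.998
gripper_force: 0.0
```

Request:
apply_moves --moves '[[[0,0,0],6.5],[[0,0,0],6.5],[[0,0,0],6.5],[[0,0,0],6.5],[[0,0,0],6.5]]'

```text
time_s: 3.85
tcp_pos: [0.5305, -0.2089, 0.2225]
ee_rot: [[0.601, -0.799, -0.0], [-0.799, -0.601, -0.0], [-0.0, 0.0, -1.0]]
wrist_force: [-0.1, 0.0, -0.5]
gripper_width: 1.002
gripper_force: 0.0
```

Request:
apply_moves --moves '[[[0,0,0],6.5],[[0,0,0],6.5],[[0,0,0],6.5],[[0,0,0],6.5],[[0,0,0],0]]'

```text
time_s: 4.27
tcp_pos: [0.5305, -0.2087, 0.2226]
ee_rot: [[0.194, -0.981, 0.0], [-0.981, -0.194, 0.0], [-0.0, -0.0, -1.0]]
wrist_force: [-0.8, 0.3, 0.2]
gripper_width: 1.001
gripper_force: 0.0
```

```bash
cat >> h.py <<'E'
def look(pts,tag,views=("scene","side","wrist"),n=1):
    out={}
    for v in views:
        c=imaging.capture(v);cv2.imwrite(f"pics/{v}{tag}.png",c["frame"])
        for t in pts:
            q=models.place_of(c,t)
            if q:
                uv=np.array(q[0]["at"])*[640,400];out.setdefault(t,[]).append((v,uv.round(1).tolist(),round(q[0]["confidence"],2),ray(c,uv,v=="wrist")))
    for t,l in out.items():
        print(t,[x[:3] for x in l]);rs=[x[3] for x in l if x[2]>.4]
        if len(rs)>1:
            p,e=tri(rs);print("   ",p.round(4),e)
    return out
E
python3 - <<'E'
from h import *
look(["pail","pail_hinge","bail_loop"],"1")
c=imaging.capture("wrist");im=cv2.resize(c["frame"][100:400,120:520],(800,600),interpolation=cv2.INTER_CUBIC);cv2.imwrite("pics/w1c.png",im)
E
```

```text
pail [('scene', [270.3, 191.1], 0.65), ('side', [353.1, 281.6], 0.76), ('wrist', [251.6, 176.7], 0.91)]
    [ 0.5978 -0.2067  0.0527] [5.0, 10.5, 12.0]
pail_hinge [('scene', [271.1, 192.6], 0.9), ('side', [353.8, 261.8], 0.57), ('wrist', [242.0, 186.8], 0.96)]
    [ 0.6126 -0.1884  0.0801] [1.9, 4.5, 4.9]
bail_loop [('scene', [282.4, 169.9], 0.45), ('side', [332.1, 287.6], 0.59), ('wrist', [325.2, 180.0], 0.74)]
    [ 0.5252 -0.2184  0.0832] [8.3, 6.5, 4.2]
```

View pics/wrist1.png

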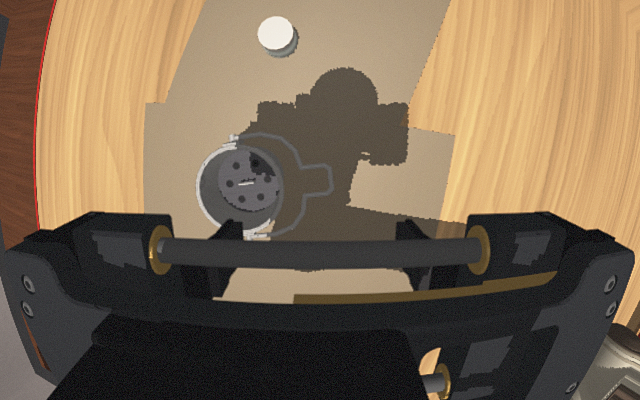

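The wrist view shows the pail's rim centred near (240,187), ears at (235,138) and (255,236), and the crossbar at about (329,180). I'll enlarge the scene and side views to get the bail angle.

```bash
python3 - <<'E'
from h import *
a=cv2.imread("pics/scene1.png")[155:230,235:335];b=cv2.imread("pics/side1.png")[240:315,305:405];w=cv2.imread("pics/wrist1.png")[125:245,190:350]
f=lambda x,s:cv2.resize(x,s,interpolation=cv2.INTER_CUBIC)
m=np.vstack([np.hstack([f(a,(400,300)),f(b,(400,300))]),np.hstack([f(w,(400,300)),np.zeros((300,400,3),np.uint8)])])
m=cv2.convertScaleAbs(m,alpha=1.6)
cv2.imwrite("pics/c1.png",m)
E
```

```text
(no output)
```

View pics/c1.png

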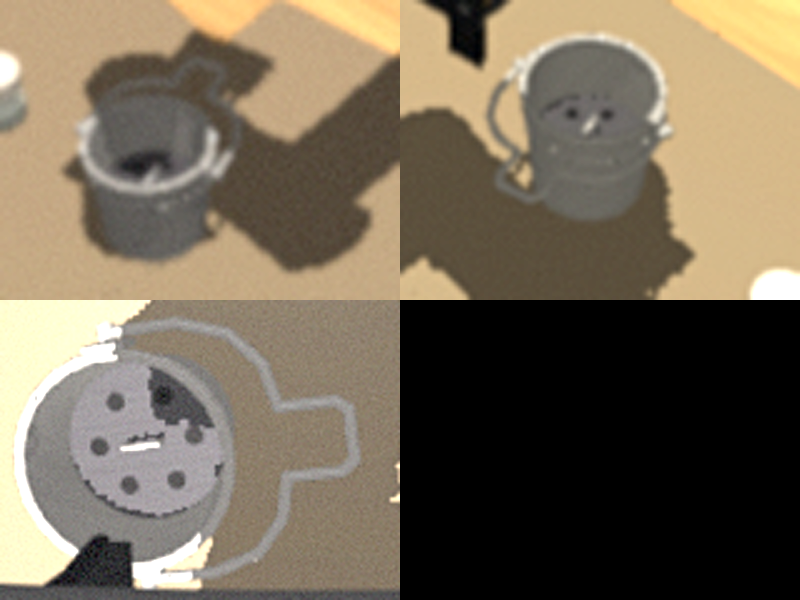

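```bash
python3 - <<'E'
from h import *
cs={v:imaging.capture(v) for v in("scene","side","wrist")}
R=lambda v,uv:ray(cs[v],uv,v=="wrist")
L=[R("scene",(286.2,171)),R("side",(333.7,287.5)),R("wrist",(331.2,179.8))]
print("loop",tri(L),tri(L[1:]),tri([L[0],L[2]]))
W=lambda x,y,z:onz(*R("wrist",(190+x/2.5,125+y/2.5)),z)
e1=W(110,40,.078);e2=W(178,275,.078);m=(e1+e2)/2;d=e1-e2
print("ears",e1.round(4),e2.round(4),m.round(4),np.linalg.norm(d),"yaw of x",np.degrees(np.arctan2(-d[1],-d[0]))+90,np.degrees(np.arctan2(d[1],d[0]))+90)
for z in(.05,.06,.07,.08,.09):
    a=W(350,101,z);b=W(356,169,z);c=W(353,137,z);l=c-m
    print(z,c.round(4),"len",np.linalg.norm(a-b).round(4),"cross dir",np.degrees(np.arctan2(*(b-a)[[1,0]])).round(1),"arm",np.linalg.norm(l).round(4),np.degrees(np.arctan2(-l[1],-l[0])).round(1),"expected arm horiz",np.sqrt(.094**2-(z-.078)**2).round(4))
# rim circle via cut_out
E
```

```text
loop (array([ 0.52192684, -0.21644662,  0.08005759]), [1.1, 1.8, 2.7]) (array([ 0.52102876, -0.21707971,  0.08229954]), [2.1, 2.1]) (array([ 0.5211907 , -0.21588821,  0.07973432]), [1.9, 1.9])
ears [ 0.6237 -0.235   0.078 ] [ 0.5806 -0.141   0.078 ] [ 0.6021 -0.188   0.078 ] 0.1033478093581338 yaw of x 204.61215473360022 24.612154733600207
0.05 [ 0.5173 -0.2091  0.05  ] len 0.0307 cross dir 106.7 arm 0.0918 14.0 expected arm horiz 0.0897
0.06 [ 0.5181 -0.211   0.06  ] len 0.0297 cross dir 106.7 arm 0.089 15.3 expected arm horiz 0.0923
0.07 [ 0.5189 -0.2129  0.07  ] len 0.0288 cross dir 106.7 arm 0.0873 16.7 expected arm horiz 0.0937
0.08 [ 0.5197 -0.2149  0.08  ] len 0.0279 cross dir 106.7 arm 0.0868 18.0 expected arm horiz 0.094
0.09 [ 0.5204 -0.2168  0.09  ] len 0.027 cross dir 106.7 arm 0.0874 19.4 expected arm horiz 0.0932
```

Measured: the loop crossbar is at (0.521, -0.2165, 0.080), the hinge is at (0.611, -0.189), and the pail yaw is about 17°. The arm length comes out at 94 mm, as given. I'll align and descend to just above the loop.

Request:
apply_moves --moves '[[[0,0,0],-5.8],[[0.0047,0.0114,0],0],[[0,0,0.03],0],[[0,0,0.03],0],[[0,0,0.03],0]]' --hand 0.036

```text
time_s: 5.48
tcp_pos: [0.5207, -0.217, 0.1323]
ee_rot: [[0.292, -0.957, 0.002], [-0.957, -0.292, -0.0], [0.001, -0.002, -1.0]]
wrist_force: [0.1, 0.5, -0.2]
gripper_width: 0.709
gripper_force: 0.0
```

Request:
apply_moves --moves '[[[0,0,0.02],0],[[0,0,0],0],[[0,0,0],0]]'

```text
time_s: 5.73
tcp_pos: [0.5204, -0.217, 0.1121]
ee_rot: [[0.293, -0.956, -0.002], [-0.956, -0.293, -0.0], [-0.0, 0.002, -1.0]]
wrist_force: [0.3, 0.4, 0.8]
gripper_width: 0.481
gripper_force: 0.0
```

```bash
python3 - <<'E'
from h import *
look(["bail_loop","pail_hinge"],"2")
w=cv2.imread("pics/wrist2.png")[120:360,160:480]
cv2.imwrite("pics/c2.png",cv2.convertScaleAbs(cv2.resize(w,(800,600),interpolation=cv2.INTER_CUBIC),alpha=1.6))
E
```

```text
bail_loop [('scene', [284.0, 172.0], 0.67), ('side', [330.9, 286.5], 0.57), ('wrist', [318.1, 219.7], 0.75)]
    [ 0.524  -0.2152  0.0793] [7.0, 5.9, 1.6]
pail_hinge [('scene', [270.6, 191.7], 0.66), ('side', [353.4, 262.6], 0.87), ('wrist', [192.6, 214.6], 0.71)]
    [ 0.6115 -0.1904  0.0803] [1.1, 3.4, 3.8]
```

View pics/c2.png

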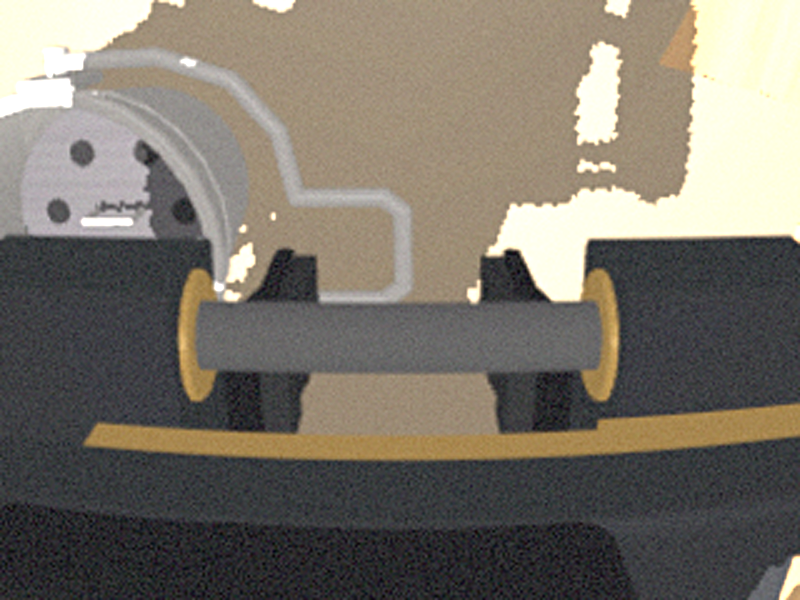

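The crop shows the crossbar parallel to the pads and centred between the fingers (column 402, fingers at 318 and 485), with its ends at rows 195 and 297.

```bash
python3 - <<'E'
from h import *
c=imaging.capture("wrist");s=r.sense();Rt=np.array(s["ee_rot"]);p=np.array(s["tcp_pos"])
for z in(.075,.08,.085):
    print(z,[(Rt.T@(onz(*ray(c,(160+x/2.5,120+y/2.5),True),z)-p)*1000).round(1).tolist() for x,y in((402,247),(385,198),(385,297))])
print(s["gripper_width"]*87)
E
```

```text
0.075 [[-1.8, 0.8, 38.1], [12.0, -3.8, 38.1], [-16.5, -3.9, 38.1]]
0.08 [[-0.1, 0.7, 33.1], [13.3, -3.7, 33.1], [-14.4, -3.8, 33.1]]
0.085 [[1.6, 0.7, 28.1], [14.7, -3.6, 28.1], [-12.4, -3.7, 28.1]]
35.70048563087505
```

Request:
apply_moves --moves '[[[-0.001,0.0007,0.01],0],[[0,0,0.01],0],[[0,0,0.01],0],[[0,0,0],0]]'

```text
time_s: 6.57
tcp_pos: [0.5182, -0.2154, 0.0794]
ee_rot: [[0.293, -0.956, -0.005], [-0.956, -0.293, 0.001], [-0.003, 0.005, -1.0]]
wrist_force: [-0.6, -0.9, -0.7]
gripper_width: 0.413
gripper_force: 0.1
```

Request:
apply_moves --moves '[[[0,0,0.006],0],[[0,0,0.005],0],[[0,0,0.005],0],[[0,0,0],0]]'

```text
time_s: 6.9
tcp_pos: [0.5193, -0.2156, 0.0653]
ee_rot: [[0.294, -0.956, -0.002], [-0.956, -0.294, 0.0], [-0.001, 0.002, -1.0]]
wrist_force: [-0.6, -0.1, 0.1]
gripper_width: 0.413
gripper_force: 0.0
```

```bash
python3 - <<'E'
from h import *
look(["bail_loop","pail_hinge"],"3")
E
```

```text
bail_loop [('scene', [283.8, 171.4], 0.58), ('side', [330.3, 288.5], 0.44), ('wrist', [320.1, 244.8], 0.81)]
    [ 0.5212 -0.2174  0.0779] [7.9, 6.5, 1.5]
pail_hinge [('side', [354.7, 263.1], 0.81)]
```

Request:
apply_moves --moves '[[[0,0,0],0],[[0,0,0],0],[[0,0,0],0],[[0,0,0],0],[[0,0,0],0]]' --hand 0.012

```text
time_s: 7.77
tcp_pos: [0.52, -0.2158, 0.0666]
ee_rot: [[0.294, -0.956, -0.0], [-0.956, -0.294, -0.0], [0.0, 0.0, -1.0]]
wrist_force: [0.4, 0.4, -0.4]
gripper_width: 0.168
gripper_force: 0.0
```

Request:
apply_moves --moves '[[[0,0,0],0],[[0,0,0],0],[[0,0,0],0]]' --hand 0.008

```text
time_s: 8.02
tcp_pos: [0.5201, -0.2158, 0.0665]
ee_rot: [[0.294, -0.956, -0.0], [-0.956, -0.294, -0.0], [-0.0, 0.0, -1.0]]
wrist_force: [-0.5, 0.4, -0.4]
gripper_width: 0.101
gripper_force: 0.0
```

Request:
apply_moves --moves '[[[0,0,0],0],[[0,0,0],0],[[0,0,0],0]]' --hand 0.004

```text
time_s: 8.27
tcp_pos: [0.5203, -0.2157, 0.0666]
ee_rot: [[0.294, -0.956, 0.001], [-0.956, -0.294, 0.0], [0.0, -0.001, -1.0]]
wrist_force: [0.4, 0.6, 0.2]
gripper_width: 0.051
gripper_force: 6.4
```

Request:
apply_moves --moves '[[[0,-0.0002,-0.0051],0],[[0,-0.0005,-0.0052],0],[[0,-0.0009,-0.0055],0],[[0,-0.0011,-0.0056],0],[[0,-0.0015,-0.0055],0]]'

```text
time_s: 8.68
tcp_pos: [0.5239, -0.2145, 0.0942]
ee_rot: [[0.294, -0.956, -0.0], [-0.956, -0.294, 0.0], [-0.0, 0.0, -1.0]]
wrist_force: [-0.4, 0.7, -1.0]
gripper_width: 0.05
gripper_force: 12.2
```

```bash
python3 - <<'E'
from h import *
s=r.sense();print(s["wrist_force"].round(2),s["moment"].round(3),s["gripper_force"],s["gripper_width"]*87)
look(["bail_loop","pail_hinge"],"4")
E
```

```text
[-0.37  0.65 -1.04] [0.243 0.071 0.019] 12.2069369192468 4.361901461304125
bail_loop [('scene', [282.3, 166.5], 0.4), ('side', [333.0, 280.3], 0.51), ('wrist', [317.0, 245.5], 0.74)]
    [ 0.5247 -0.2128  0.101 ] [0.0, 0.0]
pail_hinge [('scene', [270.6, 191.9], 0.72), ('side', [351.4, 264.3], 0.74), ('wrist', [181.8, 224.7], 0.59)]
    [ 0.6101 -0.1892  0.078 ] [2.5, 2.1, 0.6]
```

Request:
apply_moves --moves '[[[0,-0.0019,-0.0053],0],[[0,-0.0022,-0.0052],0],[[0,-0.0024,-0.005],0],[[0,-0.0028,-0.005],0],[[0,-0.003,-0.0048],0]]'

```text
time_s: 9.55
tcp_pos: [0.536, -0.2109, 0.1195]
ee_rot: [[0.294, -0.956, 0.0], [-0.956, -0.294, -0.0], [0.0, -0.0, -1.0]]
wrist_force: [-2.5, -0.6, -0.4]
gripper_width: 0.047
gripper_force: 12.2
```

```bash
python3 - <<'E'
from h import *
s=r.sense();print(s["tcp_pos"],s["wrist_force"].round(2),s["moment"].round(3),s["gripper_force"],s["gripper_width"]*87)
look(["bail_loop","pail_hinge"],"5")
E
```

```text
[ 0.53604736 -0.21086924  0.11954778] [-2.55 -0.6  -0.44] [-0.078  0.575  0.035] 12.180505495416583 4.064571853497107
bail_loop [('scene', [281.0, 163.7], 0.56), ('side', [338.5, 266.1], 0.46), ('wrist', [314.2, 244.4], 0.62)]
    [ 0.5434 -0.2101  0.1309] [4.0, 3.1, 5.2]
pail_hinge [('scene', [272.3, 192.3], 0.83), ('side', [353.5, 262.6], 0.72), ('wrist', [210.7, 213.2], 0.7)]
    [ 0.6116 -0.1877  0.0792] [2.6, 3.8, 2.6]
```

Request:
apply_moves --moves '[[[0,0,0],0],[[0,0,0],0],[[0,0,0],0]]' --hand 0.01

```text
time_s: 10.25
tcp_pos: [0.5368, -0.2107, 0.1187]
ee_rot: [[0.294, -0.956, 0.002], [-0.956, -0.294, 0.0], [0.0, -0.002, -1.0]]
wrist_force: [-0.4, 0.4, 0.2]
gripper_width: 0.106
gripper_force: 0.1
```

```bash
python3 - <<'E'
from h import *
s=r.sense();print(s["tcp_pos"],s["wrist_force"].round(2),s["moment"].round(3),s["gripper_force"],s["gripper_width"]*87)
look(["bail_loop","pail_hinge"],"6")
th=np.linspace(.97,-.05,16);R=94
print(np.diff(R*np.sin(th)).round(1),-np.diff(R*np.cos(th)).round(1))
E
```

```text
[ 0.53677944 -0.21074082  0.11867552] [-0.39  0.37  0.22] [ 0.096 -0.002 -0.022] 0.053770593367516994 9.181932960869462
bail_loop [('scene', [281.8, 162.8], 0.49), ('side', [338.1, 268.3], 0.41), ('wrist', [320.4, 246.6], 0.97)]
    [ 0.5398 -0.2113  0.1298] [3.0, 1.7, 4.2]
pail_hinge [('scene', [271.9, 191.2], 0.7), ('side', [352.7, 263.7], 0.97), ('wrist', [212.3, 215.7], 0.82)]
    [ 0.6096 -0.1889  0.0806] [0.7, 1.7, 1.1]
[-3.8 -4.1 -4.5 -4.8 -5.  -5.3 -5.5 -5.7 -5.9 -6.1 -6.2 -6.3 -6.3 -6.4
 -6.4] [-5.1 -4.9 -4.6 -4.3 -3.9 -3.6 -3.2 -2.8 -2.4 -2.  -1.6 -1.2 -0.8 -0.3
  0.1]
```

Request:
apply_moves --moves '[[[0,-0.0048,-0.005],0],[[0,-0.0051,-0.005],0],[[0,-0.0045,-0.0047],0],[[0,-0.0048,-0.0044],0],[[0,-0.005,-0.004],0]]'

```text
time_s: 11.12
tcp_pos: [0.56, -0.2037, 0.1428]
ee_rot: [[0.294, -0.956, 0.002], [-0.956, -0.294, -0.0], [0.001, -0.002, -1.0]]
wrist_force: [-0.9, 0.2, 0.8]
gripper_width: 0.114
gripper_force: 0.4
```

Request:
apply_moves --moves '[[[0,-0.0053,-0.0037],0],[[0,-0.0055,-0.0033],0],[[0,-0.0057,-0.0029],0],[[0,-0.0059,-0.0025],0],[[0,0,0],0]]'

```text
time_s: 11.53
tcp_pos: [0.5821, -0.1969, 0.1547]
ee_rot: [[0.295, -0.956, 0.002], [-0.956, -0.295, -0.0], [0.001, -0.002, -1.0]]
wrist_force: [1.1, -0.0, -1.4]
gripper_width: 0.114
gripper_force: 0.0
```

```bash
python3 - <<'E'
from h import *
s=r.sense();print(s["tcp_pos"],s["wrist_force"].round(2),s["moment"].round(3),s["gripper_force"],s["gripper_width"]*87)
look(["bail_loop","pail_hinge","pail"],"7")
E
```

```text
[ 0.5821104  -0.19691028  0.15471406] [ 1.06 -0.04 -1.36] [ 0.039 -0.07  -0.011] 0.0 9.938604703366764
bail_loop [('scene', [274.6, 208.7], 0.52), ('side', [348.4, 246.5], 0.52), ('wrist', [317.4, 245.2], 0.81)]
    [ 0.6147 -0.1528  0.0799] [31.1, 25.3, 44.6]
pail_hinge [('scene', [271.6, 192.5], 0.9), ('side', [353.6, 265.4], 0.93), ('wrist', [282.2, 202.3], 0.56)]
    [ 0.6103 -0.1894  0.0757] [0.6, 3.4, 2.9]
pail [('scene', [273.2, 209.9], 0.94), ('side', [351.6, 285.3], 0.56), ('wrist', [284.3, 180.8], 0.79)]
    [ 6.119e-01 -1.895e-01  3.000e-04] [2.3, 3.0, 4.0]
```

Request:
apply_moves --moves '[[[0,-0.006,-0.002],0],[[0,-0.006,-0.0016],0],[[0,-0.006,-0.0012],0],[[0,-0.006,-0.0008],0],[[0,-0.006,-0.0003],0]]'

```text
time_s: 12.55
tcp_pos: [0.61, -0.1882, 0.1604]
ee_rot: [[0.294, -0.956, 0.001], [-0.956, -0.294, -0.0], [0.0, -0.0, -1.0]]
wrist_force: [-0.3, -0.1, 1.0]
gripper_width: 0.114
gripper_force: 0.1
```

```bash
python3 - <<'E'
from h import *
s=r.sense();print(s["tcp_pos"],s["wrist_force"].round(2),s["moment"].round(3),s["gripper_force"],s["gripper_width"]*87)
look(["bail_loop","pail_hinge","pail"],"8")
a=cv2.imread("pics/scene8.png")[140:230,215:335];b=cv2.imread("pics/side8.png")[210:310,285:405]
f=lambda x:cv2.resize(x,(400,300),interpolation=cv2.INTER_CUBIC)
cv2.imwrite("pics/c8.png",cv2.convertScaleAbs(np.hstack([f(a),f(b)]),alpha=1.5))
E
```

```text
[ 0.6100101  -0.18821333  0.16039426] [-0.31 -0.14  0.99] [0.007 0.05  0.001] 0.13135206419974566 9.934952118571076
bail_loop [('scene', [267.0, 168.1], 0.41), ('side', [354.9, 239.0], 0.46), ('wrist', [314.9, 247.4], 0.98)]
    [ 0.6125 -0.1902  0.1703] [2.9, 2.1, 3.8]
pail_hinge [('scene', [270.1, 192.1], 0.73), ('side', [351.9, 263.5], 0.79), ('wrist', [318.8, 199.5], 0.73)]
    [ 0.6113 -0.1889  0.0796] [3.3, 1.8, 1.9]
pail [('scene', [274.0, 211.7], 0.85), ('side', [351.1, 283.5], 0.62), ('wrist', [314.4, 181.6], 0.82)]
    [ 0.6129 -0.1854 -0.0009] [1.0, 0.8, 0.5]
```

View pics/c8.png

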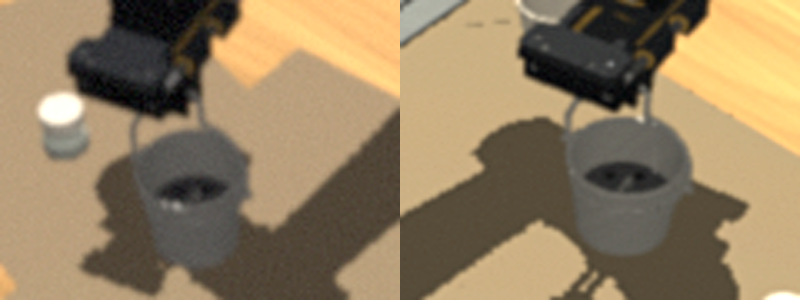

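The pail is still standing in place, and the bail is upright between the fingers. I'll release, rise, turn 90° and come down to grip the loop across its width.

Request:
apply_moves --moves '[[[0,-0.001,0],0],[[0,0,0],0]]'

```text
time_s: 13.32
tcp_pos: [0.6101, -0.1881, 0.1602]
ee_rot: [[0.294, -0.956, 0.0], [-0.956, -0.294, -0.0], [0.0, -0.0, -1.0]]
wrist_force: [0.0, -0.4, 0.7]
gripper_width: 0.115
gripper_force: 0.0
```

Request:
apply_moves --moves '[[[0,0,0],0],[[0,0,0],0],[[0,0,0],0],[[0,0,-0.015],0],[[0,0,-0.025],0]]' --hand 0.03

```text
time_s: 13.73
tcp_pos: [0.608, -0.1877, 0.1972]
ee_rot: [[0.293, -0.956, -0.007], [-0.956, -0.293, 0.001], [-0.004, 0.007, -1.0]]
wrist_force: [-0.3, 0.1, 0.1]
gripper_width: 0.329
gripper_force: 0.0
```

Request:
apply_moves --moves '[[[0,0,-0.02],7],[[0,0,0],7],[[0,0,0],7],[[0,0,0],7],[[0,0,0],7]]' --hand 0.06

```text
time_s: 14.15
tcp_pos: [0.61, -0.1881, 0.2203]
ee_rot: [[-0.313, -0.95, 0.0], [-0.95, 0.313, 0.0], [-0.0, -0.0, -1.0]]
wrist_force: [0.0, -0.0, -0.9]
gripper_width: 0.629
gripper_force: 0.0
```

Request:
apply_moves --moves '[[[0,0,0],7],[[0,0,0],7],[[0,0,0],7],[[0,0,0],7],[[0,0,0],7]]'

```text
time_s: 14.57
tcp_pos: [0.61, -0.1881, 0.2201]
ee_rot: [[-0.801, -0.598, -0.0], [-0.598, 0.801, 0.0], [-0.0, 0.0, -1.0]]
wrist_force: [-0.2, -0.6, -0.2]
gripper_width: 0.69
gripper_force: 0.0
```

Request:
apply_moves --moves '[[[0,0,0],7],[[0,0,0],7],[[0,0,0],6],[[0,0,0],0]]'

```text
time_s: 14.9
tcp_pos: [0.61, -0.1881, 0.2201]
ee_rot: [[-0.956, -0.292, -0.0], [-0.292, 0.956, 0.0], [0.0, 0.0, -1.0]]
wrist_force: [0.1, 0.3, -0.5]
gripper_width: 0.688
gripper_force: 0.0
```

```bash
python3 - <<'E'
from h import *
o=look(["bail_loop","pail_hinge","pail","stand_post","stand"],"9")
s=r.sense();Rt=np.array(s["ee_rot"]);p=np.array(s["tcp_pos"]);print(p)
for v,uv,cf,(e,d) in o.get("bail_loop",[]): print(v,onz(e,d,.172).round(4),(Rt.T@(onz(e,d,.172)-p)).round(4))
w=cv2.imread("pics/wrist9.png")
cv2.imwrite("pics/c9.png",cv2.convertScaleAbs(w,alpha=1.5))
E
```

```text
bail_loop [('scene', [266.1, 169.6], 0.44), ('side', [353.1, 237.6], 0.62), ('wrist', [317.4, 210.0], 0.97)]
    [ 0.6133 -0.1887  0.1676] [6.0, 4.2, 3.2]
pail_hinge [('scene', [269.4, 189.3], 0.71), ('side', [353.6, 261.3], 0.96), ('wrist', [320.2, 186.0], 0.67)]
    [ 0.6122 -0.1897  0.0889] [3.2, 1.1, 4.4]
pail [('scene', [276.1, 209.4], 0.69), ('side', [350.7, 283.7], 0.87), ('wrist', [314.5, 172.3], 0.76)]
    [ 0.6086 -0.1884  0.0039] [6.5, 0.7, 5.8]
stand_post [('scene', [362.1, 253.0], 0.79), ('side', [292.6, 123.6], 0.74)]
    [0.7292 0.2112 0.2684] [0.4, 0.4]
stand [('scene', [366.2, 293.9], 0.65), ('side', [278.0, 204.1], 0.84)]
    [0.6528 0.1948 0.0101] [7.1, 7.1]
[ 0.61001703 -0.18812684  0.22017535]
scene [ 0.6215 -0.1882  0.172 ] [-0.011  -0.0035  0.0482]
side [ 0.6093 -0.1875  0.172 ] [0.0005 0.0008 0.0482]
wrist [ 0.6086 -0.1892  0.172 ] [ 0.0016 -0.0006  0.0482]
```

View pics/c9.png

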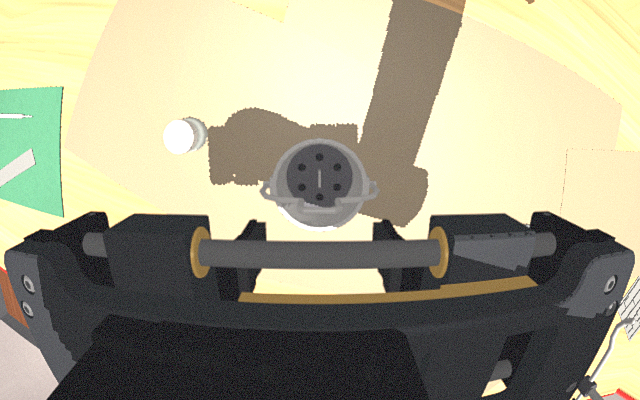

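The wrist view shows the bail upright and centred under the gripper, with the crossbar at about (320,209) and level in the image. Next I descend and grip.

Request:
apply_moves --moves '[[[0.001,0,0.025],0],[[0,0,0.025],0],[[0,0,0.015],0],[[0,0,0.006],0],[[0,0,0],0]]' --hand 0.05

```text
time_s: 16.22
tcp_pos: [0.6082, -0.1884, 0.1475]
ee_rot: [[-0.956, -0.294, -0.003], [-0.294, 0.956, 0.0], [0.003, 0.001, -1.0]]
wrist_force: [-0.0, 0.3, -0.1]
gripper_width: 0.579
gripper_force: 0.0
```

Request:
apply_moves --moves '[[[0,0,0],0],[[0,0,0],0],[[0,0,0],0],[[0,0,0],0]]' --hand 0.037

```text
time_s: 16.55
tcp_pos: [0.6097, -0.1885, 0.1504]
ee_rot: [[-0.956, -0.294, 0.002], [-0.294, 0.956, -0.0], [-0.002, -0.001, -1.0]]
wrist_force: [0.4, 0.5, -0.2]
gripper_width: 0.441
gripper_force: 0.0
```

Request:
apply_moves --moves '[[[0,0,0],0],[[0,0,0],0],[[0,0,0],0],[[0,0,0],0]]' --hand 0.025

```text
time_s: 16.88
tcp_pos: [0.6093, -0.1884, 0.1499]
ee_rot: [[-0.956, -0.294, 0.001], [-0.294, 0.956, -0.0], [-0.001, -0.0, -1.0]]
wrist_force: [-0.0, 0.9, 2.7]
gripper_width: 0.376
gripper_force: 30.0
```

```bash
python3 - <<'E'
from h import *
s=r.sense();print(s["tcp_pos"],s["wrist_force"].round(2),s["moment"].round(3),s["gripper_force"],s["gripper_width"]*87)
a=cv2.imread("pics/scene9.png")[215:335,300:420];b=cv2.imread("pics/side9.png")[105:225,240:340]
cv2.imwrite("pics/c10.png",cv2.convertScaleAbs(np.hstack([cv2.resize(a,(400,400),interpolation=cv2.INTER_CUBIC),cv2.resize(b,(400,480),interpolation=cv2.INTER_CUBIC)[:400]]),alpha=1.5))
E
```

```text
[ 0.60932289 -0.18839334  0.14986391] [-0.01  0.89  2.65] [ 0.418  0.012 -0.007] 30.001084730029106 32.73811444572204
```

View pics/c10.png

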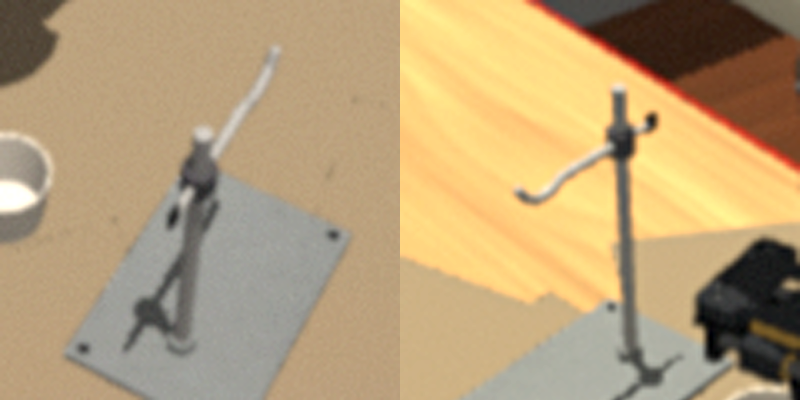

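The crop shows the post top at scene (361,254.6) and side (294.8,127.5). The hook tip is at scene (382.5,230) and side (270,153), and the dip is near side (274,154.5).

```bash
python3 - <<'E'
from h import *
C={v:imaging.capture(v) for v in("scene","side")}
S=lambda X,Y:ray(C["scene"],(300+X/3.3333-.35,215+Y/3.3333-.35))
D=lambda X,Y:ray(C["side"],(240+(X-400)/4-.4,105+Y/4-.4))
pt=tri([S(204,132),D(619,90)]);tip=tri([S(275,50),D(520,192)]);col=tri([S(200,172),D(621,140)])
print("post",pt,onz(*S(204,132),.26),onz(*D(619,90),.26));print("tip",tip);print("col",col)
print("foot",onz(*S(180,345),.008),onz(*D(630,357),.008))
h1=onz(*S(333,235),.008);h2=onz(*S(83,350),.008);h3=onz(*D(611,307),.008);print("holes",h1,h2,h3,np.linalg.norm(h1-h2))
d=pt[0]-tip[0];print("yaw",np.degrees(np.arctan2(d[1],d[0])),np.hypot(d[0],d[1]))
for z in(.19,.2,.21,.22,.225): print(z,"dip side",onz(*D(537,198),z).round(4),"tip side",onz(*D(520,192),z+.012).round(4),"tip scene",onz(*S(275,50),z+.012).round(4))
E
```

```text
post (array([0.72915943, 0.20639152, 0.25924923]), [1.5, 1.5]) [0.72838636 0.20754356 0.26      ] [0.72918322 0.20396536 0.26      ]
tip (array([0.62321121, 0.18555022, 0.22455736]), [1.6, 1.6])
col (array([0.72858475, 0.20619702, 0.21675759]), [1.6, 1.6])
foot [0.73114528 0.20886222 0.008     ] [0.72925388 0.20620253 0.008     ]
holes [0.58091215 0.23754189 0.008     ] [0.78068311 0.15921817 0.008     ] [0.75852678 0.27192523 0.008     ] 0.21457642539096372
yaw 11.128684913526694 0.10797862913266863
0.19 dip side [0.6573 0.2149 0.19  ] tip side [0.6424 0.2139 0.202 ] tip scene [0.6052 0.1769 0.202 ]
0.2 dip side [0.6491 0.2018 0.2   ] tip side [0.6343 0.2006 0.212 ] tip scene [0.6125 0.1811 0.212 ]
0.21 dip side [0.6409 0.1888 0.21  ] tip side [0.6261 0.1874 0.222 ] tip scene [0.6199 0.1853 0.222 ]
0.22 dip side [0.6327 0.1757 0.22  ] tip side [0.618  0.1741 0.232 ] tip scene [0.6272 0.1895 0.232 ]
0.225 dip side [0.6286 0.1692 0.225 ] tip side [0.6139 0.1675 0.237 ] tip scene [0.6309 0.1916 0.237 ]
```

Request:
apply_moves --moves '[[[0,0,-0.002],0],[[0,0,-0.004],0],[[0,0,-0.006],0],[[0,0,-0.006],0],[[0,0,-0.004],0]]'

```text
time_s: 17.4
tcp_pos: [0.6091, -0.1886, 0.1715]
ee_rot: [[-0.956, -0.294, -0.0], [-0.294, 0.956, -0.0], [0.0, -0.0, -1.0]]
wrist_force: [0.7, 0.1, -4.6]
gripper_width: 0.373
gripper_force: 30.0
```

Request:
apply_moves --moves '[[[0,0,0],0],[[0,0,0],0],[[0,0,0],0]]'

```text
time_s: 17.65
tcp_pos: [0.6088, -0.1883, 0.1709]
ee_rot: [[-0.956, -0.294, -0.001], [-0.294, 0.956, 0.0], [0.001, 0.001, -1.0]]
wrist_force: [-0.6, 0.1, -5.0]
gripper_width: 0.372
gripper_force: 30.0
```

```bash
python3 - <<'E'
from h import *
s=r.sense();print(s["tcp_pos"],s["wrist_force"].round(2),s["moment"].round(3),s["gripper_force"],s["gripper_width"]*87)
look(["bail_loop","pail_hinge","pail"],"11")
E
```

```text
[ 0.60877381 -0.18831606  0.17087993] [-0.57  0.06 -5.01] [ 0.04  -0.068  0.04 ] 29.99906938523054 32.33754649734654
bail_loop [('scene', [265.0, 161.6], 0.56), ('side', [354.0, 232.2], 0.71)]
    [ 0.6125 -0.1928  0.1918] [4.6, 4.6]
pail_hinge [('scene', [270.2, 186.6], 0.91), ('side', [354.7, 258.8], 0.64), ('wrist', [320.2, 204.6], 0.73)]
    [ 0.612  -0.1898  0.0989] [0.8, 3.6, 3.9]
pail [('scene', [275.8, 205.4], 0.89), ('side', [351.4, 278.1], 0.66), ('wrist', [315.4, 182.9], 0.94)]
    [ 0.6086 -0.1874  0.0231] [6.2, 2.7, 4.1]
```

Request:
apply_moves --moves '[[[0,0,-0.006],1],[[0,0,-0.014],2],[[0,0,-0.02],2],[[0,0,-0.016],1],[[0,0,-0.008],0]]'

```text
time_s: 18.67
tcp_pos: [0.6102, -0.1888, 0.2385]
ee_rot: [[-0.981, -0.192, 0.005], [-0.192, 0.981, -0.001], [-0.004, -0.002, -1.0]]
wrist_force: [-0.4, 0.6, -4.0]
gripper_width: 0.38
gripper_force: 30.0
```

Request:
apply_moves --moves '[[[0,0.006,0],0],[[-0.001,0.012,0],0],[[-0.001,0.018,0],0],[[-0.001,0.022,0],0],[[-0.001,0.022,0],0]]'

```text
time_s: 19.08
tcp_pos: [0.5961, -0.1075, 0.2331]
ee_rot: [[-0.981, -0.192, -0.004], [-0.192, 0.981, 0.001], [0.003, 0.001, -1.0]]
wrist_force: [-0.3, -0.3, -4.8]
gripper_width: 0.373
gripper_force: 30.0
```

Request:
apply_moves --moves '[[[-0.001,0.022,0],0],[[-0.001,0.022,0],0],[[-0.001,0.022,0],0],[[-0.001,0.022,0],0],[[-0.001,0.022,0],0]]'

```text
time_s: 19.5
tcp_pos: [0.5796, 0.0017, 0.2334]
ee_rot: [[-0.981, -0.193, -0.004], [-0.193, 0.981, 0.0], [0.003, 0.001, -1.0]]
wrist_force: [0.6, 0.4, -4.1]
gripper_width: 0.374
gripper_force: 30.0
```

Request:
apply_moves --moves '[[[-0.001,0.022,0],0],[[-0.001,0.022,0],0],[[-0.001,0.022,0],0],[[-0.001,0.022,0],0],[[-0.001,0.022,0],0]]'

```text
time_s: 19.92
tcp_pos: [0.5632, 0.1103, 0.2335]
ee_rot: [[-0.981, -0.193, -0.003], [-0.193, 0.981, -0.001], [0.003, 0.0, -1.0]]
wrist_force: [0.6, -0.3, -5.4]
gripper_width: 0.377
gripper_force: 30.0
```

Request:
apply_moves --moves '[[[-0.001,0.022,0],0],[[-0.001,0.018,0],0],[[-0.001,0.014,0],0],[[-0.001,0.008,0],0],[[0,0.002,0],0]]'

```text
time_s: 20.33
tcp_pos: [0.556, 0.1737, 0.2343]
ee_rot: [[-0.981, -0.194, -0.001], [-0.194, 0.981, -0.0], [0.001, -0.0, -1.0]]
wrist_force: [0.4, 0.9, -5.2]
gripper_width: 0.375
gripper_force: 30.0
```

```bash
python3 - <<'E'
from h import *
s=r.sense();print(s["tcp_pos"],np.array(s["ee_rot"]).round(3).tolist(),s["wrist_force"].round(2),s["moment"].round(3),s["gripper_force"],s["gripper_width"]*87)
look(["bail_loop","pail_hinge","pail","stand_post","stand"],"12")
a=cv2.imread("pics/side12.png")[105:235,210:320];b=cv2.imread("pics/wrist12.png")
cv2.imwrite("pics/c12.png",cv2.convertScaleAbs(np.vstack([b[:, :][0:330],np.pad(cv2.resize(a,(220,260),interpolation=cv2.INTER_CUBIC),((0,0),(0,420),(0,0)))]),alpha=1.4))
E
```

```text
[0.55601857 0.17369275 0.23427338] [[-0.981, -0.194, -0.001], [-0.194, 0.981, -0.0], [0.001, -0.0, -1.0]] [ 0.39  0.92 -5.19] [-0.006 -0.206 -0.036] 29.99890174716711 32.64863657142056
bail_loop [('scene', [393.4, 202.6], 0.56), ('side', [249.8, 153.1], 0.51), ('wrist', [315.0, 183.2], 0.31)]
    [0.5589 0.1729 0.2542] [4.4, 4.4]
pail_hinge [('scene', [390.5, 226.6], 0.84), ('side', [254.3, 180.7], 0.64), ('wrist', [320.8, 202.9], 0.63)]
    [0.5565 0.1719 0.1641] [1.5, 0.7, 2.0]
pail [('scene', [388.4, 245.0], 0.91), ('side', [257.0, 198.2], 0.89), ('wrist', [316.5, 186.4], 0.61)]
    [0.5586 0.1722 0.0975] [2.1, 0.8, 1.8]
stand_post [('scene', [359.5, 253.0], 0.84), ('side', [293.6, 122.8], 0.83)]
    [0.7329 0.2089 0.2705] [1.7, 1.7]
stand [('scene', [370.2, 293.9], 0.75), ('side', [281.4, 207.5], 0.85)]
    [0.6504 0.1927 0.0008] [4.1, 4.1]
```

View pics/c12.png

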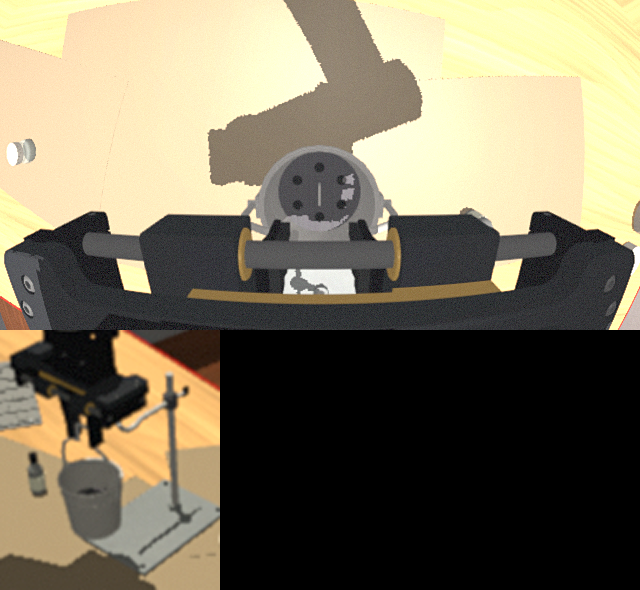

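The pail hangs level in the grip with the hook tip just ahead of it, at about (270,154) in the side view, and the post clear. I'll thread the hook through the loop about 40 mm above the dip.

Request:
apply_moves --moves '[[[-0.005,0,0],0],[[-0.01,0,0],0],[[-0.013,-0.0005,0],0],[[-0.014,-0.0005,0],0],[[-0.013,-0.0005,0],0]]'

```text
time_s: 21.65
tcp_pos: [0.6127, 0.1817, 0.2351]
ee_rot: [[-0.981, -0.192, 0.001], [-0.192, 0.981, 0.0], [-0.001, 0.0, -1.0]]
wrist_force: [-0.1, 0.5, -4.2]
gripper_width: 0.37
gripper_force: 30.0
```

Request:
apply_moves --moves '[[[-0.012,0,0],0],[[-0.01,0,0],0],[[-0.008,0,0],0],[[-0.005,0,0],0],[[-0.002,0,0],0]]'

```text
time_s: 22.07
tcp_pos: [0.6483, 0.1886, 0.2345]
ee_rot: [[-0.981, -0.192, -0.0], [-0.192, 0.981, -0.0], [0.0, -0.0, -1.0]]
wrist_force: [0.0, 0.2, -5.5]
gripper_width: 0.377
gripper_force: 30.0
```

Request:
apply_moves --moves '[[[0,0,0],0],[[0,0,0],0],[[0,0,0],0],[[0,0,0],0],[[0,0,0],0]]'

```text
time_s: 22.48
tcp_pos: [0.647, 0.1884, 0.2355]
ee_rot: [[-0.981, -0.192, 0.0], [-0.192, 0.981, 0.0], [-0.0, 0.0, -1.0]]
wrist_force: [0.7, -0.7, -4.3]
gripper_width: 0.38
gripper_force: 30.0
```

```bash
python3 - <<'E'
from h import *
F=[]
s=r.sense();print(s["tcp_pos"],np.array(s["ee_rot"]).round(3).tolist(),s["wrist_force"].round(2),s["moment"].round(3))
look(["bail_loop","pail_hinge","pail","stand_post","stand"],"13");print(r.sense()["wrist_force"])
a=cv2.imread("pics/side13.png")[105:235,230:340];b=cv2.imread("pics/scene13.png")[180:310,310:420]
f=lambda x:cv2.resize(x,(400,473),interpolation=cv2.INTER_CUBIC)
cv2.imwrite("pics/c13.png",cv2.convertScaleAbs(np.hstack([f(a),f(b)]),alpha=1.4))
E
```

```text
[0.64702063 0.18843555 0.23552997] [[-0.981, -0.192, 0.0], [-0.192, 0.981, 0.0], [-0.0, 0.0, -1.0]] [ 0.71 -0.66 -4.34] [ 0.052 -0.177  0.069]
bail_loop [('scene', [371.9, 228.2], 0.51), ('side', [273.7, 139.1], 0.5)]
    [0.6502 0.185  0.2567] [7.1, 7.1]
pail_hinge [('scene', [371.0, 254.1], 0.89), ('side', [279.2, 167.8], 0.86), ('wrist', [319.7, 205.3], 0.86)]
    [0.6509 0.186  0.16  ] [2.5, 2.8, 4.2]
pail [('scene', [372.6, 271.8], 0.97), ('side', [276.9, 184.7], 0.75), ('wrist', [318.2, 180.4], 0.66)]
    [0.6445 0.1903 0.094 ] [2.1, 1.8, 2.9]
stand_post [('scene', [373.5, 227.4], 0.41), ('side', [234.1, 183.1], 0.71)]
    [0.5368 0.1608 0.1586] [46.5, 46.5]
stand [('scene', [369.6, 290.3], 0.56), ('side', [282.4, 207.0], 0.89)]
    [0.6485 0.1867 0.0082] [5.7, 5.7]
[-0.14418267 -1.02564822 -4.70174208]
```

Request:
apply_moves --moves '[[[0,0,0.004],0],[[0,0,0.005],0],[[0,0,0.004],0],[[0,0,0.003],0],[[0,0,0.002],0]]'

```text
time_s: 23.8
tcp_pos: [0.647, 0.1883, 0.2161]
ee_rot: [[-0.981, -0.192, -0.001], [-0.192, 0.981, -0.001], [0.001, -0.0, -1.0]]
wrist_force: [-0.2, -0.4, -5.1]
gripper_width: 0.374
gripper_force: 30.0
```

Request:
apply_moves --moves '[[[0,0,0.002],0],[[0,0,0.002],0],[[0,0,0.002],0],[[0,0,0],0]]'

```text
time_s: 24.13
tcp_pos: [0.6471, 0.1884, 0.2106]
ee_rot: [[-0.981, -0.192, -0.001], [-0.192, 0.981, -0.0], [0.001, -0.0, -1.0]]
wrist_force: [0.0, 0.0, -5.4]
gripper_width: 0.377
gripper_force: 30.0
```

```bash
python3 - <<'E'
from h import *
s=r.sense();print(s["tcp_pos"],s["wrist_force"].round(2),s["moment"].round(3))
look(["bail_loop","pail_hinge","pail"],"14");print(r.sense()["wrist_force"])
E
```

```text
[0.64710575 0.18842369 0.21063804] [ 0.02  0.   -5.36] [ 0.028 -0.134 -0.024]
bail_loop [('scene', [371.9, 237.0], 0.59), ('side', [276.6, 147.0], 0.53)]
    [0.654  0.1859 0.2295] [3.2, 3.2]
pail_hinge [('scene', [370.4, 259.2], 0.94), ('side', [279.2, 171.8], 0.84), ('wrist', [320.4, 203.8], 0.95)]
    [0.6502 0.1868 0.1428] [2.5, 2.6, 4.8]
pail [('scene', [372.0, 276.1], 0.87), ('side', [280.5, 191.5], 0.73), ('wrist', [316.6, 182.5], 0.9)]
    [0.6466 0.187  0.0707] [5.1, 5.2, 1.0]
[ 0.58110174 -0.09648249 -6.02794508]
```

Request:
apply_moves --moves '[[[0,0,0.001],0],[[0,0,0.001],0],[[0,0,0.001],0],[[0,0,0.001],0],[[0,0,0],0]]'

```text
time_s: 25.15
tcp_pos: [0.6471, 0.1884, 0.2067]
ee_rot: [[-0.981, -0.192, -0.001], [-0.192, 0.981, -0.0], [0.001, -0.0, -1.0]]
wrist_force: [0.2, -0.1, -5.7]
gripper_width: 0.379
gripper_force: 30.0
```

Request:
apply_moves --moves '[[[0,0,0.001],0],[[0,0,0.001],0],[[0,0,0.001],0],[[0,0,0],0]]'

```text
time_s: 25.48
tcp_pos: [0.6471, 0.1884, 0.2038]
ee_rot: [[-0.981, -0.192, -0.001], [-0.192, 0.981, -0.0], [0.001, -0.0, -1.0]]
wrist_force: [0.0, -0.4, -4.6]
gripper_width: 0.372
gripper_force: 30.0
```

Request:
apply_moves --moves '[[[0,0,0.001],0],[[0,0,0.001],0],[[0,0,0.001],0],[[0,0,0],0]]'

```text
time_s: 25.82
tcp_pos: [0.6471, 0.1884, 0.2008]
ee_rot: [[-0.981, -0.192, -0.001], [-0.192, 0.981, -0.0], [0.001, -0.0, -1.0]]
wrist_force: [0.7, -0.1, -4.8]
gripper_width: 0.376
gripper_force: 30.0
```

Request:
apply_moves --moves '[[[0,0,0.001],0],[[0,0,0.001],0],[[0,0,0],0]]'

```text
time_s: 26.07
tcp_pos: [0.6472, 0.1884, 0.1989]
ee_rot: [[-0.981, -0.192, -0.0], [-0.192, 0.981, -0.0], [0.0, 0.0, -1.0]]
wrist_force: [-0.6, 0.2, -4.5]
gripper_width: 0.376
gripper_force: 30.0
```

Request:
apply_moves --moves '[[[0,0,0.001],0],[[0,0,0.001],0],[[0,0,0],0]]'

```text
time_s: 26.32
tcp_pos: [0.6472, 0.1884, 0.1969]
ee_rot: [[-0.981, -0.192, -0.0], [-0.192, 0.981, -0.0], [0.0, -0.0, -1.0]]
wrist_force: [-0.1, 0.7, -5.0]
gripper_width: 0.378
gripper_force: 30.0
```

Request:
apply_moves --moves '[[[0,0,0.001],0],[[0,0,0.001],0],[[0,0,0],0]]'

```text
time_s: 26.57
tcp_pos: [0.6472, 0.1884, 0.1949]
ee_rot: [[-0.981, -0.192, -0.0], [-0.192, 0.981, -0.0], [0.0, -0.0, -1.0]]
wrist_force: [-0.8, -0.4, -4.8]
gripper_width: 0.375
gripper_force: 30.0
```

Request:
apply_moves --moves '[[[0,0,0.001],0],[[0,0,0.0005],0],[[0,0,0],0]]'

```text
time_s: 26.82
tcp_pos: [0.6472, 0.1884, 0.1935]
ee_rot: [[-0.981, -0.192, -0.0], [-0.192, 0.981, -0.0], [0.0, -0.0, -1.0]]
wrist_force: [0.2, -1.0, -4.2]
gripper_width: 0.373
gripper_force: 30.0
```

Request:
apply_moves --moves '[[[0,0,0.001],0],[[0,0,0.0005],0],[[0,0,0],0]]'

```text
time_s: 27.07
tcp_pos: [0.6474, 0.1885, 0.1923]
ee_rot: [[-0.981, -0.192, 0.0], [-0.192, 0.981, -0.0], [-0.0, -0.0, -1.0]]
wrist_force: [-0.0, -0.0, -4.5]
gripper_width: 0.377
gripper_force: 30.0
```

Request:
apply_moves --moves '[[[0,0,0.001],0],[[0,0,0],0],[[0,0,0],0]]'

```text
time_s: 27.32
tcp_pos: [0.6475, 0.1885, 0.1919]
ee_rot: [[-0.981, -0.192, 0.001], [-0.192, 0.981, 0.0], [-0.001, -0.0, -1.0]]
wrist_force: [-1.0, -0.2, -0.9]
gripper_width: 0.377
gripper_force: 30.0
```

Request:
apply_moves --moves '[[[0,0,0.0001],0],[[0,0,0],0],[[0,0,0],0]]'

```text
time_s: 27.57
tcp_pos: [0.6475, 0.1885, 0.1918]
ee_rot: [[-0.981, -0.192, 0.001], [-0.192, 0.981, 0.0], [-0.001, -0.0, -1.0]]
wrist_force: [-1.2, 0.0, 1.7]
gripper_width: 0.376
gripper_force: 30.0
```

```bash
python3 - <<'E'
from h import *
s=r.sense();print(s["tcp_pos"],s["wrist_force"].round(2),s["moment"].round(3))
o=look(["pail_hinge","pail"],"15");print(r.sense()["wrist_force"])
a=cv2.imread("pics/side15.png")[105:235,230:340];b=cv2.imread("pics/scene15.png")[180:310,310:420]
f=lambda x:cv2.resize(x,(400,473),interpolation=cv2.INTER_CUBIC)
cv2.imwrite("pics/c15.png",cv2.convertScaleAbs(np.hstack([f(a),f(b)]),alpha=1.4))
E
```

```text
[0.64750846 0.18848331 0.19177387] [-1.21  0.01  1.67] [ 0.049  0.221 -0.001]
pail_hinge [('scene', [371.4, 265.3], 0.76), ('side', [277.9, 178.1], 0.75), ('wrist', [319.3, 202.1], 0.84)]
    [0.6479 0.1887 0.1196] [1.1, 0.7, 1.3]
pail [('scene', [369.4, 283.5], 0.75), ('side', [280.6, 196.6], 0.97), ('wrist', [317.9, 184.5], 0.88)]
    [0.6503 0.1889 0.0463] [1.5, 2.1, 1.5]
[-1.56785072  0.47978487  3.53808723]
```

View pics/c15.png

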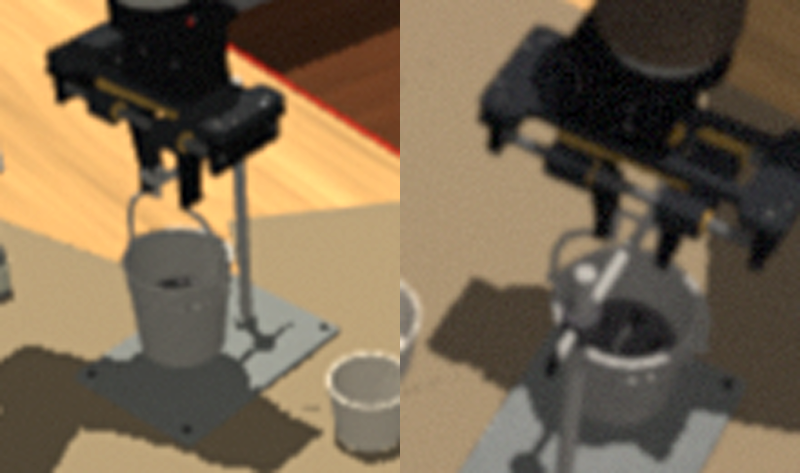

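The last crop shows the loop over the hook with the crossbar in the dip and the pail hanging level. The wrist reading went from −5 N to slightly positive, so the hook is carrying the weight. I'll back off a hair so I'm not leaning on it, then open gently.

Request:
apply_moves --moves '[[[0,0,-0.0004],0],[[0,0,0],0]]'

```text
time_s: 28.18
tcp_pos: [0.6475, 0.1885, 0.1916]
ee_rot: [[-0.981, -0.192, 0.001], [-0.192, 0.981, 0.0], [-0.001, 0.0, -1.0]]
wrist_force: [-1.3, -0.4, 1.3]
gripper_width: 0.374
gripper_force: 30.0
```

Request:
apply_moves --moves '[[[0,0,-0.0002],0],[[0,0,0],0],[[0,0,0],0]]' --hand 0.036

```text
time_s: 28.43
tcp_pos: [0.6474, 0.1885, 0.1912]
ee_rot: [[-0.981, -0.192, -0.0], [-0.192, 0.981, 0.0], [0.0, 0.0, -1.0]]
wrist_force: [-0.9, 0.1, 0.6]
gripper_width: 0.409
gripper_force: 0.0
```

Request:
apply_moves --moves '[[[0,0,0],0],[[0,0,0],0],[[0,0,0],0],[[0,0,0],0],[[0,0,0],0]]' --hand 0.06

```text
time_s: 28.85
tcp_pos: [0.6473, 0.1885, 0.1916]
ee_rot: [[-0.981, -0.192, 0.0], [-0.192, 0.981, 0.0], [-0.0, -0.0, -1.0]]
wrist_force: [-0.1, 1.0, -0.4]
gripper_width: 0.662
gripper_force: 0.0
```

```bash
python3 - <<'E'
from h import *
s=r.sense();print(s["tcp_pos"],s["wrist_force"].round(2),s["moment"].round(3),s["gripper_width"]*87)
o=look(["pail_hinge","pail","bail_loop"],"16");print(r.sense()["wrist_force"])
E
```

```text
[0.64732301 0.18847014 0.19162001] [-0.09  0.99 -0.39] [ 0.045 -0.177  0.017] 57.606968066837965
pail_hinge [('scene', [371.4, 267.3], 0.87), ('side', [278.2, 178.6], 0.9), ('wrist', [323.5, 201.7], 0.94)]
    [0.6493 0.1912 0.1151] [1.8, 1.6, 3.0]
pail [('scene', [370.0, 280.0], 0.91), ('side', [281.7, 199.5], 0.84), ('wrist', [320.8, 182.6], 0.61)]
    [0.646  0.1853 0.0443] [5.4, 7.7, 5.5]
bail_loop [('scene', [372.1, 239.8], 0.63), ('side', [275.0, 152.6], 0.51)]
    [0.6477 0.1848 0.2133] [4.3, 4.3]
[-0.45361563 -0.7012682  -0.11499833]
```

Request:
apply_moves --moves '[[[0,0,-0.005],0],[[0,0,-0.012],0],[[0,0,-0.02],0],[[0,0,-0.03],0],[[0,0,-0.03],0]]'

```text
time_s: 29.87
tcp_pos: [0.6469, 0.1882, 0.2894]
ee_rot: [[-0.981, -0.192, -0.002], [-0.192, 0.981, -0.001], [0.002, -0.001, -1.0]]
wrist_force: [0.5, 1.0, 0.4]
gripper_width: 0.685
gripper_force: 0.0
```

Request:
apply_moves --moves '[[[0.03,0,-0.02],0],[[0.03,0,0],0],[[0.03,0,0],0],[[0.02,0,0],0],[[0,0,0],0]]'

```text
time_s: 30.28
tcp_pos: [0.5364, 0.1664, 0.3108]
ee_rot: [[-0.981, -0.193, 0.001], [-0.193, 0.981, 0.001], [-0.002, 0.001, -1.0]]
wrist_force: [-0.2, -0.2, 0.7]
gripper_width: 0.69
gripper_force: 0.0
```

Request:
apply_moves --moves '[[[0,0,0],0],[[0,0,0],0],[[0,0,0],0],[[0,0,0],0],[[0,0,0],0]]'

```text
time_s: 30.7
tcp_pos: [0.54, 0.1674, 0.308]
ee_rot: [[-0.981, -0.192, -0.001], [-0.192, 0.981, -0.001], [0.001, -0.0, -1.0]]
wrist_force: [0.4, 0.6, -0.2]
gripper_width: 0.688
gripper_force: 0.0
```

```bash
python3 - <<'E'
from h import *
T=["pail_hinge","pail","bail_loop"]
look(T,"17",("scene","side"))
a=cv2.imread("pics/side17.png").astype(int)
for _ in range(6): c=imaging.capture("side")
d=np.abs(c["frame"].astype(int)-a).max(2)[140:215,250:310];print("motion px>40:",(d>40).sum(),d.mean())
look(T,"18",("scene","side"));look(["mixing_tub","paint_jar","dropper_bottle"],"19",("side",))
E
```

```text
pail_hinge [('scene', [372.0, 267.5], 0.58), ('side', [278.5, 175.9], 0.81)]
    [0.6545 0.1941 0.1226] [0.1, 0.1]
pail [('scene', [372.4, 284.6], 0.69), ('side', [281.4, 199.0], 0.81)]
    [0.6487 0.1911 0.0385] [6.8, 6.8]
bail_loop [('scene', [371.7, 241.1], 0.59), ('side', [231.9, 183.2], 0.69)]
    [0.5501 0.1798 0.139 ] [57.0, 57.0]
motion px>40: 0 1.1773333333333333
pail_hinge [('scene', [372.8, 268.7], 0.62), ('side', [277.7, 178.0], 0.95)]
    [0.6516 0.195  0.1155] [0.2, 0.2]
pail [('scene', [371.5, 282.3], 0.72), ('side', [281.4, 197.5], 0.84)]
    [0.6485 0.1885 0.0461] [5.9, 5.9]
bail_loop [('scene', [370.2, 243.1], 0.57), ('side', [277.6, 150.7], 0.63)]
    [0.6586 0.1875 0.2141] [4.1, 4.1]
mixing_tub [('side', [329.1, 221.9], 0.93)]
paint_jar [('side', [399.9, 324.8], 0.95)]
dropper_bottle [('side', [233.0, 184.1], 0.48)]
```

Pail is hanging still and the robot is clear; handing in.

```bash
python3 -c "
from station import r
print(r.finish_job())"
```

```text
the job is handed in; nothing more can be done
None
```

The job is handed in: I raised the bail without moving the pail, hung the pail in the hook's dip once the wrist force showed the hook carrying its full weight, then let go, and it hangs still, with the bottle, jar and tub untouched; pressing force on the hook briefly reached about 3.5 N before I backed off.

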